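Close up and start the dough sheeter

ROBOT

A 6-joint arm with a two-finger parallel gripper is mounted at the origin on the work surface. World frame = base frame: x ahead of the robot, y to its left, z up, the work surface at z = 0. Lengths are in m, angles in rad, forces in N, time in s.
With the tool pointing down it reaches from about 0.275 to 0.85 m from the base axis. Payload 19 kg.
Tool frame: the origin (TCP) lies at the very end of the fingers, on their centre line; the grasp point (between the pads) lies 19 mm behind it; z points along the fingers, x is the direction in which the jaws open and shut, and the axes are right-handed (so a half turn about z gives the same grasp; the last joint's range is limited). The gripper opens to 85 mm and grips with 20 to 120 N. Pads are 22 mm wide; open, the fingers measure 114 mm over their backs; the gripper's body (76 mm by 85 mm) begins 54 mm behind the grasp point. The pads swing forward as they close: fully open they stand 13 mm farther back than shut.
Start: joints at [-1.269, 0.15, 1.437, -0, 1.554, -0.134], TCP at [0.243, -0.521, 0.231] pointing down, gripper open.
Joint ranges: [-2.8, 2.8], [-0.68, 2.1], [0.12, 2.68], [-1.39, 4.53], [0.16, 2.79], [-2.81, 2.81]. Speed limits (rad/s): [1.89, 1.89, 2.22, 3.01, 3.01, 3.01].

INTERFACE

Orientations are given as [roll, pitch, yaw] about the fixed x, y, z axes, in that order (R = Rz(yaw) Ry(pitch) Rx(roll)).
In Python, from cell import telemetry, eyes, job gives the robot as it stands.
- The arm moves only by the tool arm_command, never from a script. Its argument "motion" is a list that holds one entry, the list of rows, each a list of 5 numbers: the opening, from 0 (shut) to 1 (fully open), then the shift along the tool's x, y, z in mm, then the turn about the tool's z in rad. A call has exactly 5 rows; each row shifts and turns the commanded pose from where the row before left it, along the tool's axes as they then stand; what a row does not reach is not made up. A row lasts 1/12 s, in which the tool goes at most 41.7 mm and 7.16 degrees, less where a joint would pass 70% of its speed; a pose out of reach is approached as far as the arm can. A call is refused whole if a number of a shift passes 41.7 or a number of a turn 0.125, either way. A call with a gripper value outside its range is refused whole. The fingers move at their own pace and stop on an object; "force" is the grip in N (left out, the last holds). Time passes only in rows, so rows that do not move let the fingers close, or fill a call up. It gives the time, the measured TCP pose, the force and the opening at its end, in the units of the state.
- telemetry.observe(): the state, without advancing time (a new reading comes with each control period).
- eyes.camera(name): name is "side" or "top"; returns a dict with "color" (384x512x3 uint8, blue, green, red), "range_z" (384x512 float32, m along the optical axis (not along the pixel's ray), 0 where there is no reading), "fx", "fy", "cx", "cy" (pixels), "k1" (the pictures are not rectified: a ray, as slopes to the right and down, at radius r is drawn at 1 + k1 r^2 times it, then the intrinsics apply), "world_from_camera" (4x4, takes a point from camera to world coordinates). Camera axes: x right, y down, z forward; pixel columns grow to the right and rows downward; lengths in m; the calibration is good to about 2 mm. A picture is of the moment at which its call begins.
- job.job_done(): hands the job in, once; it reports no verdict.
The state is a dict: "t": time; "qpos": joint angles; "joint_vel": joint speeds; "joint_torque": joint torques, N m; "tool_pos": TCP position; "tcp_rot": TCP orientation; "ft_force": force on the tool from outside, world axes, zero at the start; "ft_torque": the same for the moment, N m; "opening": finger opening in m.
Only numpy, scipy, OpenCV 4.12 (cv2) and the standard library are available. Lean on these libraries where they do the work, as an engineer would, in place of code of your own. Each camera call takes 0.05 s, during which the arm holds its last target.

TASK

Get the dough sheeter running, working it with the closed fingers only: push the raised clear guard on its right-hand side down until it is fully shut, then press the far half of the black mains rocker fully down to switch it on, and then press the green start button right in and let it come back out. Do not press the red stop button, do not raise the guard further, and leave the dredger, cutter, scraper, jug, tub and bowl standing where they are, with nothing picked up.

Things in the scene. Friction and masses are not known exactly. Their poses are not given: they have to be found in the camera images.
- sheeter: Electric table-top dough sheeter, bolted down, turned by up to 0.25 rad. Origin: centre of its underside, on the bench; +x away from the robot, +y to the robot's left, z up. White front column x -222 to -90 mm, y -100 to 100; white rear cheek x 170 to 230, y -100 to 100, 217 tall. Blue boards run out to y -405 and +405, x -85 to 165, upper face at z 105. The left guard is shut and fixed.
- bridge_top (a point): Middle of the top of the steel bridge over the white rollers, 270 mm long in the sheeter's x and 100 mm in its y, 215 mm above the bench.
- panel (a point): Centre of the control panel on top of the front column: x -145, y 0, z 195 mm from the sheeter's origin. The panel is 112 mm deep and 200 mm wide, faces up and leans 0.2 rad towards the robot (its far edge is higher). Along its middle, from left to right: black rocker at y +62 mm, green start button at y 0, red stop button at y -62 mm.
- guard (a joint): Angle of the right-hand guard in rad: 0 fully shut on a hard stop, larger as it is raised (starts 0.65 to 1.0, stop at 1.2). Clear panel 118 mm long in a steel frame with a yellow lip along its free edge, 250 mm wide. Shut, the panel slopes down from the hinge to the lip at 0.58 rad below the level. A stiff hinge holds it at any angle; about 1 to 5 N straight down on the lip moves it.
- guard_hinge (a point): Middle of the guard's hinge line, which runs along the sheeter's x axis: x 40, y -52, z 200 mm from the sheeter's origin.
- guard_lip (a point): On the upper face of the guard's yellow lip, 40 mm nearer the robot than its middle; moves with the guard. The lip is 30 mm wide, 8 mm thick and 250 mm long, along the sheeter's x; this point is 144 mm from the hinge line. Guard shut, it lies at x 0, y -177, z 129 mm from the sheeter's origin, the lip level, 16 mm clear above the blue board; raised, it tips towards the hinge. Pushing straight down here shuts it.
- rocker (a joint): Angle of the black mains rocker in rad: 0 off, 0.4 fully on (hard stop). It stays where it is left; about 3 to 4 N on the end of the far half moves it.
- rocker_on_end (a point): On the upper face of the rocker's far (on) half, which bears a white bar; 12 mm from the pivot; moves with it. Each half is 16 mm long, 20 mm wide; the pivot runs along the sheeter's y. Off, the far half stands up 0.4 rad from the panel's plane (its end 15 mm above the panel, this point travels 4 to 5 mm); on, it lies parallel to the panel, 8.5 mm above it. Bezel 42 by 28 mm, 3 mm high.
- start (a joint): Travel of the green start button in m: 0 out, 0.006 fully in, along the panel's normal. A spring returns it; it starts to move at 1.5 N and is fully in at 5 N.
- start_top (a point): Centre of the top of the green start button (25 mm across, 15 mm above the panel when out, 9 mm when in; bezel 33 mm across and 4 mm high). Moves with it. Its axis is the panel's normal, 0.2 rad from vertical, leaning towards the robot; it can be pressed straight down.
- stop (a joint): Travel of the red mushroom stop button in m: 0 out, 0.006 fully in. Not to be pressed.
- stop_top (a point): Centre of the top of the red stop button (mushroom 38 mm across, 26 mm above the panel, on a flat yellow disc).
- dredger: Aluminium flour dredger, 64 mm across, 92 mm tall, standing on the bridge of the sheeter; origin at its underside.
- cutter: Steel ring cutter, 72 mm across, 40 mm tall, standing on the right-hand blue board beyond the guard; origin at its underside.
- scraper: Bench scraper, 150 by 100 mm, 24 mm thick, lying on the bench to the left, on the robot's side of the boards; origin at its underside.
- jug: Clear plastic jug, 90 mm across, with a handle, 120 mm tall, standing on the bench on the robot's side of the boards; origin at its underside.
- tub: Cream-coloured tub with a white lid, 90 mm across, 85 mm tall, on the bench on the robot's side of the boards; origin at its underside.
- bowl: Small steel bowl, 130 mm across, 60 mm tall, on the bench on the robot's side of the boards; origin at its underside.

How it is judged:
By the outcome, as a careful person would: the job done as asked, in the order asked, and still so for the second after the job is handed in, with the robot touching nothing.
It also fails if it takes over 51 s, if anything falls off the work surface, if the arm or the gripper's body presses on something with over 40 N, if the wrist force passes 120 N, or if a joint passes its speed limit or range.

## Working session

There is one attempt and no reset: what is moved stays moved. The work goes in short steps, Python scripts to look and compute and a tool call to move; the robot and the scene stay as the last step left them, time stands still between calls to the robot, and variables do not carry over. Pictures are saved under pics/ and viewed, and the job is handed in when it is done.

Besides the shell and the picture viewer there is one more tool, called after "Emit:" by a JSON object that holds its "op" and its "data", one argument or row to a line. arm_command: Moves the arm, as the interface text tells. Its arguments: {"type":"object","properties":{"motion":{"type":"array"},"force":{"type":"number"}},"required":["motion"]}

```bash
ls; mkdir -p pics; python3 - <<'E'
from cell import telemetry, eyes, job
import cv2,numpy as np
s=telemetry.observe(); print(s)
for n in("side","top"):
    c=eyes.camera(n); cv2.imwrite(f"pics/{n}0.png",c["color"]); np.savez(f"{n}0.npz",**c)
    print(n,c["fx"],c["fy"],c["cx"],c["cy"],c["k1"]); print(np.round(c["world_from_camera"],4))
E
```

```text
pics
{'t': 0.0, 'qpos': array([-1.26900191e+00,  1.50936317e-01,  1.43801450e+00, -2.38596682e-05,
        1.55379944e+00, -1.34000745e-01]), 'joint_vel': array([-0.00183711,  0.00063014,  0.0015675 ,  0.00036809,  0.00122584,
       -0.00025151]), 'joint_torque': array([ 9.52817099e-04, -7.13043666e+01, -5.70873713e+01, -1.27850094e-04,
        8.75068596e-03, -7.56587923e-06]), 'tool_pos': array([ 0.24262648, -0.52103254,  0.23071199]), 'tcp_rot': array([-3.14146164e+00,  1.15040989e-03, -1.13500067e+00]), 'ft_force': array([-0.00202361,  0.34931568,  0.65790244]), 'ft_torque': array([ 0.03178226, -0.02579606,  0.02352762]), 'opening': 0.08536614439318466}
side 408.70621110439555 408.70621110439555 256.80773856700387 192.29548350235282 -0.0552673676732001
[[-0.8313 -0.3249  0.4511  0.0706]
 [-0.5555  0.4559 -0.6954  0.9065]
 [ 0.0203 -0.8286 -0.5595  0.7726]
 [ 0.      0.      0.      1.    ]]
top 467.956881062698 467.956881062698 257.58496257107925 198.984398188172 -0.09561399249665278
[[-2.2700e-02 -9.9770e-01  6.4600e-02  4.5570e-01]
 [-9.9970e-01  2.2800e-02 -2.0000e-04  1.3580e-01]
 [-1.3000e-03 -6.4600e-02 -9.9790e-01  1.3713e+00]
 [ 0.0000e+00  0.0000e+00  0.0000e+00  1.0000e+00]]
```

View pics/side0.png

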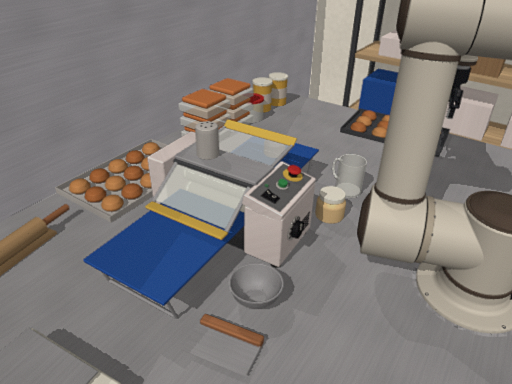

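View pics/top0.png

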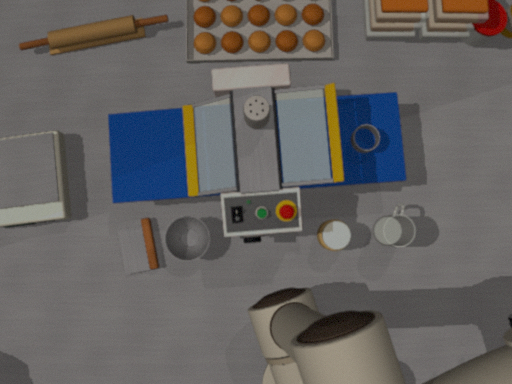

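The side view shows the column with red (295,171), green (283,183) and rocker (270,196). The raised guard's yellow lip runs from (228,127) to (294,143). The top view shows rocker (237,214), green (262,213), red (287,211), the right lip around (334,130) and the cutter at (366,139). Next I'll measure these.

```bash
cat > h.py <<'E'
import numpy as np,cv2
def ray(c,u,v):
    xd=(u-c["cx"])/c["fx"]; yd=(v-c["cy"])/c["fy"]; x,y=xd,yd
    for _ in range(20):
        k=1+c["k1"]*(x*x+y*y); x,y=xd/k,yd/k
    W=c["world_from_camera"]; return W[:3,3], W[:3,:3]@np.array([x,y,1.])
def onz(c,u,v,z):
    o,d=ray(c,u,v); return o+d*(z-o[2])/d[2]
def depth(c,u,v):
    o,d=ray(c,u,v); p=c["range_z"][int(round(v))-1:int(round(v))+2,int(round(u))-1:int(round(u))+2]; return o+d*np.median(p[p>0]) if (p>0).any() else None
def tri(a,pa,b,pb):
    o1,d1=ray(a,*pa);o2,d2=ray(b,*pb);d1=d1/np.linalg.norm(d1);d2=d2/np.linalg.norm(d2)
    A=np.stack([d1,-d2],1);s=np.linalg.lstsq(A,o2-o1,rcond=None)[0]
    p,q=o1+d1*s[0],o2+d2*s[1]; return (p+q)/2,np.linalg.norm(p-q)
def load(n): return dict(np.load(n))
def blobs(c,lo,hi,amin=15):
    h=cv2.cvtColor(c["color"],cv2.COLOR_BGR2HSV); m=cv2.inRange(h,lo,hi)
    n,l,st,ce=cv2.connectedComponentsWithStats(m)
    return [(ce[i].round(1),st[i],l==i) for i in range(1,n) if st[i][4]>=amin]
def project(c,P):
    W=c["world_from_camera"]; p=W[:3,:3].T@(np.asarray(P)-W[:3,3]); x,y=p[0]/p[2],p[1]/p[2];k=1+c["k1"]*(x*x+y*y)
    return np.array([c["cx"]+c["fx"]*x*k,c["cy"]+c["fy"]*y*k])
E
python3 - <<'E'
from h import *
T=load("top0.npz");S=load("side0.npz")
R={"green":((45,80,40),(85,255,255)),"yellow":((20,150,100),(32,255,255)),"red":((0,180,80),(5,255,255)),"blue":((105,150,40),(125,255,255)),"black":((0,0,0),(180,255,35))}
for n,c in(("top",T),("side",S)):
    for k,(lo,hi) in R.items():
        for ce,st,m in blobs(c,lo,hi,25):
            p=depth(c,*ce); print(n,k,ce,st,None if p is None else p.round(4))
E
python3 - <<'E'
import cv2
t=cv2.imread("pics/top0.png")[60:250,170:350];s=cv2.imread("pics/side0.png")[90:270,140:330]
cv2.imwrite("pics/t0z.png",cv2.resize(t,None,fx=4.2,fy=3.1*1,interpolation=cv2.INTER_CUBIC)[:600,:800]) if 0 else cv2.imwrite("pics/t0z.png",cv2.resize(t,None,fx=3.1,fy=3.1,interpolation=cv2.INTER_CUBIC))
cv2.imwrite("pics/s0z.png",cv2.resize(s,None,fx=3.2,fy=3.2,interpolation=cv2.INTER_CUBIC))
E
```

```text
top green [261.5 212.9] [257 209  10   9  70] [0.4961 0.1267 0.209 ]
top yellow [333.8 132.3] [ 325   83   19   99 1020] [ 0.6923 -0.0581  0.223 ]
top yellow [190.4 150.2] [183 105  16  91 906] [0.6721 0.3135 0.1263]
top yellow [284.9 208.4] [276 200  21  21 154] [0.5055 0.0689 0.2198]
top red [493.  20.] [474   0  33  36 570] [ 1.0444 -0.5616  0.1009]
top red [286.3 211.3] [280 205  14  13 119] [0.4982 0.0657 0.2214]
top blue [371.  139.2] [ 300   93  106   95 4685] [ 0.696  -0.1811  0.1023]
top blue [147.3 155.5] [ 109  109   79   94 6504] [0.6641 0.4355 0.1058]
top blue [364.5 138.4] [355 129  20  20 307] [ 0.698  -0.1624  0.1051]
top black [236.9 213.9] [232 206  11  17 125] [0.4953 0.1881 0.202 ]
top black [252.  239.1] [244 237  17   5  66] [0.43   0.1529 0.1243]
top black [284.9 292.6] [262 289  43  12 148] [0.2972 0.0732 0.2029]
top black [338.6 321.1] [297 312  78  31 653] [0.3154 0.0186 0.6671]
side green [282.4 182.6] [278 179  10   8  64] [0.4959 0.1316 0.2094]
side yellow [272.7  86.6] [262  81  21  13  68] [ 1.0596 -0.7362  0.0971]
side yellow [257.6  90.3] [254  86  10
[... 413 characters left out ...]
169.7] [288 166  13   9  82] [0.4966 0.0724 0.2189]
side blue [378.2  91.2] [ 359   69   38   45 1246] [ 0.7706 -1.5055 -0.0846]
side blue [299.4 154.9] [282 144  36  24 485] [ 0.6156 -0.1931  0.1068]
side blue [157.7 254.8] [  84  211  160   94 7183] [0.6545 0.4325 0.1036]
side black [380.3  18.1] [376   0   9  40  72] [ 0.9376 -1.8324  0.2717]
side black [398.9  30. ] [397  19   6  21  44] [0.2993 0.0541 0.5999]
side black [457.6  88.1] [449  68  22  50 378] [ 0.2232 -0.4849  0.3465]
side black [270.1 196.7] [262 190  18  13  90] [0.4934 0.1941 0.2018]
side black [296.9 228.7] [290 220  18  18 150] [0.4254 0.1673 0.1146]
side black [238.  241.8] [230 233  13  16  60] [0.5734 0.2198 0.0341]
```

View pics/t0z.png

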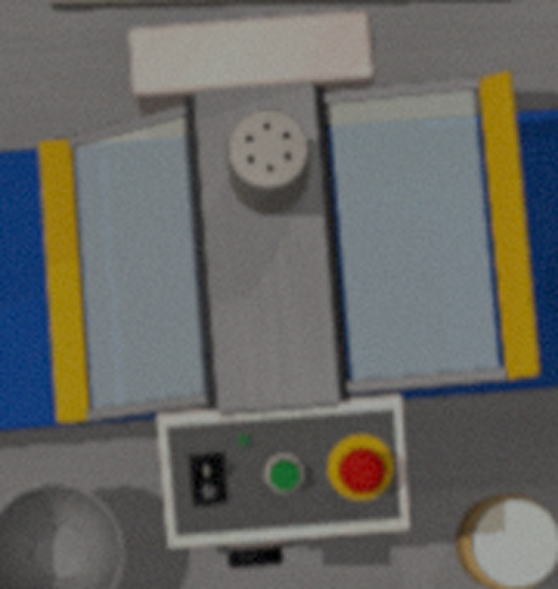

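View pics/s0z.png

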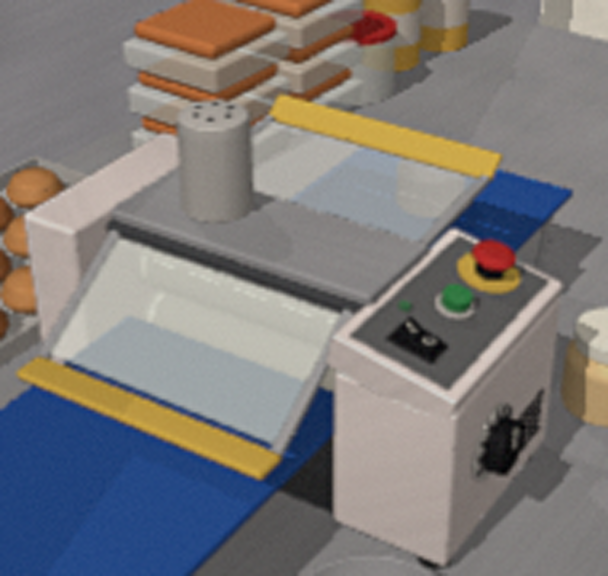

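```bash
python3 - <<'E'
from h import *
T=load("top0.npz");S=load("side0.npz")
g=onz(T,261.5,212.9,.2097);r=onz(T,286.3,211.3,.2205)
gs=onz(S,282.4,182.6,.2097);rs=onz(S,293.8,169.7,.2205)
print("green",g.round(4),gs.round(4),"red",r.round(4),rs.round(4))
print("tri",tri(T,(261.5,212.9),S,(282.4,182.6)),tri(T,(286.3,211.3),S,(293.8,169.7)))
d=g-r;print("gr dist",np.hypot(*d[:2]), "yaw", np.arctan2(-(d[0]-.0022),d[1]))
for n,c in(("T",T),("S",S)):
  for ce,st,m in blobs(c,(20,150,100),(32,255,255),500):
    vs,us=np.nonzero(cv2.erode(m.astype(np.uint8),np.ones((3,3)),1)>0)
    P=np.array([ (lambda o,d:o+d*c["range_z"][v,u])(*ray(c,u,v)) for u,v in zip(us,vs) if c["range_z"][v,u]>0])
    med=np.median(P,0);P=P[np.abs(P[:,2]-med[2])<.03]
    vx,vy,x0,y0=cv2.fitLine(P[:,:2].astype(np.float32),cv2.DIST_HUBER,0,.01,.01).ravel()
    vals,vec=np.linalg.eigh(np.cov(P.T)); 
    e=(P-P.mean(0))@vec[:,2]
    print(n,"lip",P.mean(0).round(4),"yaw",np.arctan(vy/vx).round(4),"len",np.ptp(e).round(3),"dir",vec[:,2].round(3),"n",vec[:,0].round(3))
  # blue outlines
for ce,st,m in blobs(T,(105,150,40),(125,255,255),4000):
    cnt=max(cv2.findContours(m.astype(np.uint8),0,2)[0],key=cv2.contourArea)
    q=np.array([onz(T,*p[0],.105)[:2] for p in cnt],np.float32)
    print("blue",cv2.minAreaRect(q),cv2.boxPoints(cv2.minAreaRect(q)).round(3).tolist())
E
```

```text
green [0.4961 0.1267 0.2097] [0.4957 0.1319 0.2097] red [0.4983 0.0656 0.2205] [0.4954 0.0748 0.2205]
tri (array([0.49714676, 0.12714327, 0.20655268]), np.float64(0.0021382103826768336)) (array([0.49917905, 0.0656459 , 0.21464804]), np.float64(0.0015974724475866825))
gr dist 0.06106650376264477 yaw 0.07131163709091135
T lip [ 0.6926 -0.058   0.2233] yaw 0.0548 len 0.241 dir [-0.998 -0.055  0.004] n [-0.034  0.671  0.741]
T lip [0.6718 0.3133 0.1287] yaw 0.0553 len 0.242 dir [-0.998 -0.055  0.002] n [0.001 0.017 1.   ]
S lip [ 0.6915 -0.0576  0.2228] yaw 0.0558 len 0.24 dir [-0.998 -0.056  0.001] n [-0.03   0.546  0.837]
S lip [0.6654 0.3144 0.1284] yaw 0.0537 len 0.24 dir [-0.999 -0.054  0.001] n [ 0.003 -0.043  0.999]
blue ((0.6964598894119263, -0.11986427009105682), (0.24664723873138428, 0.29166170954704285), 3.0333175659179688) [[0.5659999847412109, 0.01899999938905239], [0.5809999704360962, -0.2720000147819519], [0.8270000219345093, -0.2590000033378601], [0.8119999766349792, 0.03200000151991844]]
blue ((0.6654237508773804, 0.43670588731765747), (0.24667268991470337, 0.2049129754304886), 3.368077278137207) [[0.5360000133514404, 0.5320000052452087], [0.5479999780654907, 0.3269999921321869], [0.7950000166893005, 0.34200000762939453], [0.7829999923706055, 0.5460000038146973]]
```

Emit:
{"op": "arm_command", "data": {
  "motion": [
    [[0,0,0,-10,0.12],[0,0,0,-10,0.12],[0,0,0,-10,0.12],[0,0,0,-5,0.021],[0,0,0,0,0]]
  ],
  "force": 20
}}

```text
t: 0.52
tool_pos: [0.2428, -0.5215, 0.2671]
tcp_rot: [-3.141, -0.001, -1.514]
ft_force: [-1.1, 0.4, -0.0]
opening: 0.0256
```

Emit:
{"op": "arm_command", "data": {
  "motion": [
    [[0,-28,-28,0,0],[0,-28,-28,0,0],[0,-28,-28,0,0],[0,-28,-28,0,0],[0,-28,-28,0,0]]
  ]
}}

```text
t: 0.93
tool_pos: [0.3755, -0.3721, 0.2656]
tcp_rot: [3.141, 0.001, -1.512]
ft_force: [-0.3, -0.9, -0.4]
opening: -0.0
```

Emit:
{"op": "arm_command", "data": {
  "motion": [
    [[0,-28,-28,0,0],[0,-28,-28,0,0],[0,-28,-28,0,0],[0,-28,-28,0,0],[0,-28,-28,0,0]]
  ]
}}

```text
t: 1.35
tool_pos: [0.5078, -0.2244, 0.2656]
tcp_rot: [3.141, 0.0, -1.511]
ft_force: [-0.1, -1.4, 0.9]
opening: 0.0001
```

Emit:
{"op": "arm_command", "data": {
  "motion": [
    [[0,-28,-28,0,0],[0,-28,-28,0,0],[0,-28,-28,0,0],[0,-28,-28,0,0],[0,0,0,0,0]]
  ]
}}

```text
t: 1.77
tool_pos: [0.6155, -0.1033, 0.2645]
tcp_rot: [3.141, 0.002, -1.507]
ft_force: [-0.6, -0.0, -0.5]
opening: -0.0002
```

```bash
cat >> h.py <<'E'
O=np.array([.6437,.1348]);YAW=.055
def to_s(p):
    c,s=np.cos(YAW),np.sin(YAW);d=np.asarray(p)[:2]-O; return np.array([c*d[0]+s*d[1],-s*d[0]+c*d[1],p[2]])
def to_w(p):
    c,s=np.cos(YAW),np.sin(YAW); return np.array([O[0]+c*p[0]-s*p[1],O[1]+s*p[0]+c*p[1],p[2]])
def snap(tag):
    from cell import telemetry,eyes
    o={}
    for n in("side","top"):
        c=eyes.camera(n); cv2.imwrite(f"pics/{n}{tag}.png",c["color"]); np.savez(f"{n}{tag}.npz",**c);o[n]=c
    s=telemetry.observe();print(s["t"],s["tool_pos"].round(4),s["tcp_rot"].round(3),"S",to_s(s["tool_pos"]).round(4),s["ft_force"].round(2),s["opening"])
    return o
E
python3 -c "
from h import *
o=snap('1')
print(to_s(onz(o['top'],256,108,.307)))
cv2.imwrite('pics/s1z.png',cv2.resize(o['side']['color'][60:260,120:340],None,fx=2.8,fy=2.8,interpolation=cv2.INTER_CUBIC))"
```

```text
1.8667 [ 0.613  -0.1071  0.2649] [ 3.14e+00  1.00e-03 -1.51e+00] S [-0.0439 -0.2398  0.2649] [-0.01  0.39 -0.6 ] 8.164935488443822e-05
[ 0.09203623 -0.00538153  0.307     ]
```

View pics/s1z.png

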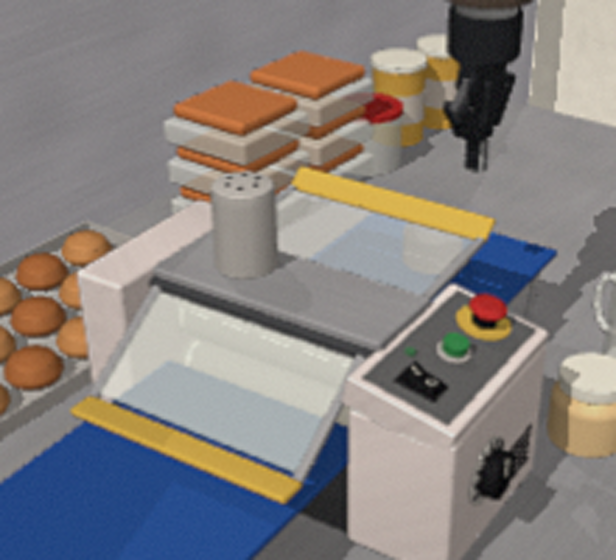

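Emit:
{"op": "arm_command", "data": {
  "motion": [
    [[0,-22,-22,0,0],[0,-22,-22,0,0],[0,0,0,12,0],[0,0,0,12,0],[0,0,0,0,0]]
  ]
}}

```text
t: 2.28
tool_pos: [0.6528, -0.0629, 0.239]
tcp_rot: [3.137, 0.001, -1.515]
ft_force: [-0.6, 0.0, -1.1]
opening: 0.0004
```

```bash
python3 -c "
from h import *
o=snap('2')
cv2.imwrite('pics/s2z.png',cv2.resize(o['side']['color'][60:260,160:380],None,fx=2.8,fy=2.8,interpolation=cv2.INTER_CUBIC))
for ce,st,m in blobs(o['side'],(20,150,100),(32,255,255),60):print(ce,st)"
```

```text
2.3833 [ 0.6532 -0.0632  0.2418] [ 3.14   0.    -1.516] S [-0.0014 -0.1982  0.2418] [-0.18 -0.28  0.57] -0.00022867111793854476
[260.1 132.2] [225 120  71  25 562]
[291.7 176.2] [283 170  19  11  96]
[187.  220.1] [146 202  81  37 715]
```

View pics/s2z.png

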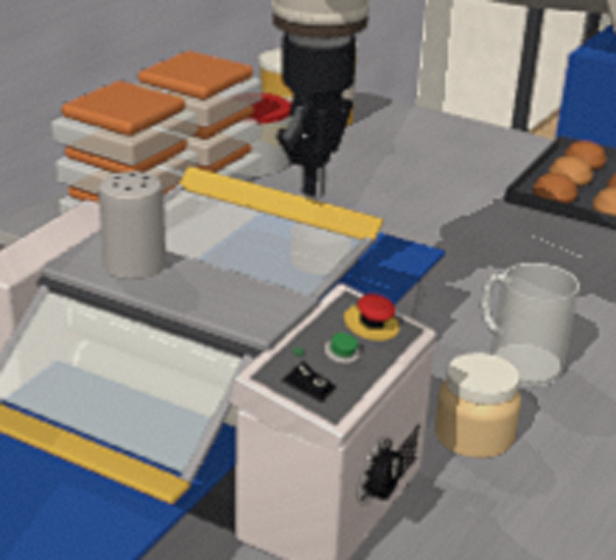

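Emit:
{"op": "arm_command", "data": {
  "motion": [
    [[0,-3,0,4,0],[0,0,0,4,0],[0,0,0,4,0],[0,0,0,4,0],[0,0,0,4,0]]
  ]
}}

```text
t: 2.8
tool_pos: [0.654, -0.0591, 0.222]
tcp_rot: [-3.141, -0.0, -1.516]
ft_force: [-0.1, 0.0, 0.2]
opening: -0.0
```

Emit:
{"op": "arm_command", "data": {
  "motion": [
    [[0,0,0,4,0],[0,0,0,4,0],[0,0,0,4,0],[0,0,0,4,0],[0,0,0,4,0]]
  ]
}}

```text
t: 3.22
tool_pos: [0.654, -0.059, 0.2019]
tcp_rot: [3.142, 0.0, -1.516]
ft_force: [-0.1, -0.1, 1.0]
opening: 0.0002
```

```bash
python3 -c "
from h import *
o=snap('3')
cv2.imwrite('pics/s3z.png',cv2.resize(o['side']['color'][60:260,160:380],None,fx=2.8,fy=2.8,interpolation=cv2.INTER_CUBIC))
for ce,st,m in blobs(o['side'],(20,150,100),(32,255,255),60):print(ce,st)"
```

```text
3.3167 [ 0.6538 -0.059   0.2014] [ 3.14   0.    -1.516] S [-0.0006 -0.194   0.2014] [-0.67  0.16  0.11] -0.0001922270369474388
[259.8 139. ] [226 127  70  25 462]
[291.7 176.2] [283 170  19  11  97]
[187.1 220.1] [146 202  81  37 712]
```

View pics/s3z.png

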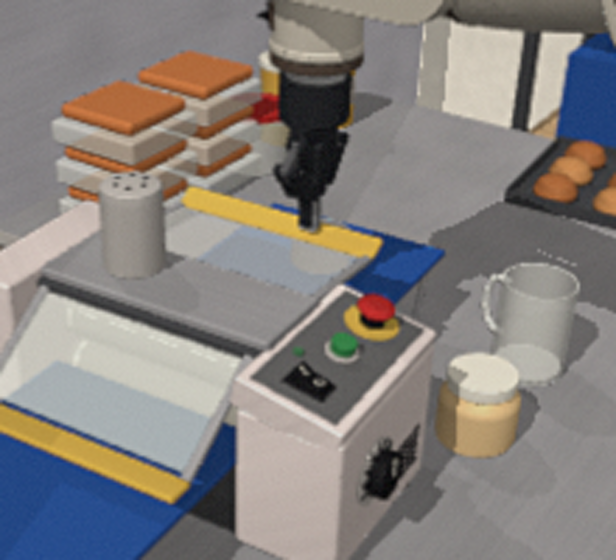

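Emit:
{"op": "arm_command", "data": {
  "motion": [
    [[0,0,0,5,0],[0,0,0,5,0],[0,0,0,5,0],[0,-1,0,5,0],[0,-1,0,5,0]]
  ]
}}

```text
t: 3.73
tool_pos: [0.6538, -0.057, 0.1767]
tcp_rot: [3.141, -0.0, -1.516]
ft_force: [-0.7, -1.0, 1.3]
opening: 0.0
```

Emit:
{"op": "arm_command", "data": {
  "motion": [
    [[0,-1,0,5,0],[0,-1,0,5,0],[0,-1,0,5,0],[0,-2,0,5,0],[0,-2,0,5,0]]
  ]
}}

```text
t: 4.15
tool_pos: [0.6535, -0.0499, 0.1518]
tcp_rot: [3.142, 0.0, -1.516]
ft_force: [0.1, -0.6, 0.2]
opening: -0.0001
```

Emit:
{"op": "arm_command", "data": {
  "motion": [
    [[0,-2,0,4,0],[0,-2,0,4,0],[0,-2,0,4,0],[0,-2,0,4,0],[0,0,0,3,0]]
  ]
}}

```text
t: 4.57
tool_pos: [0.653, -0.0415, 0.1329]
tcp_rot: [3.141, 0.0, -1.516]
ft_force: [-0.6, 2.5, 1.0]
opening: -0.0
```

```bash
python3 -c "
from h import *
o=snap('4')
cv2.imwrite('pics/s4z.png',cv2.resize(o['side']['color'][60:260,160:380],None,fx=2.8,fy=2.8,interpolation=cv2.INTER_CUBIC))
for ce,st,m in blobs(o['side'],(20,150,100),(32,255,255),60):print(ce,st)"
```

```text
4.6667 [ 0.6529 -0.0419  0.1327] [ 3.141  0.    -1.516] S [-0.0005 -0.1769  0.1327] [-0.44  0.16 -0.24] 0.0002853511569947544
[243.3 154.7] [224 149  39  13  88]
[291.8 176.2] [283 170  19  11  99]
[186.9 220.1] [146 202  81  37 709]
```

View pics/s4z.png

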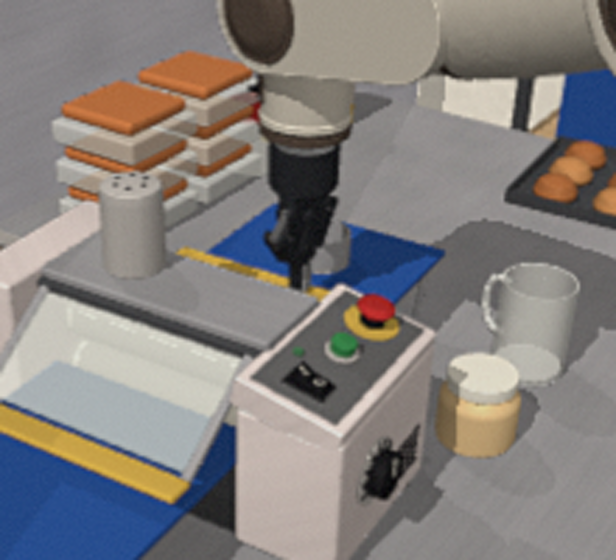

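Emit:
{"op": "arm_command", "data": {
  "motion": [
    [[0,0,0,1.5,0],[0,0,0,1.5,0],[0,0,0,1,0],[0,0,0,1,0],[0,0,0,0,0]]
  ]
}}

```text
t: 5.08
tool_pos: [0.6532, -0.042, 0.1292]
tcp_rot: [-3.141, -0.0, -1.516]
ft_force: [-3.0, 1.5, 8.2]
opening: 0.0003
```

Emit:
{"op": "arm_command", "data": {
  "motion": [
    [[0,0,0,1,0],[0,0,0,1,0],[0,0,0,0,0],[0,0,0,0,0],[0,0,0,0,0]]
  ]
}}

```text
t: 5.5
tool_pos: [0.6533, -0.0421, 0.129]
tcp_rot: [-3.139, -0.0, -1.516]
ft_force: [-12.1, 2.8, 27.2]
opening: 0.0003
```

Emit:
{"op": "arm_command", "data": {
  "motion": [
    [[0,0,0,-5,0],[0,0,0,-30,0],[0,0,0,-35,0],[0,0,0,-35,0],[0,0,0,-35,0]]
  ]
}}

```text
t: 5.92
tool_pos: [0.6527, -0.0421, 0.2679]
tcp_rot: [3.141, 0.0, -1.516]
ft_force: [0.1, 0.4, 0.2]
opening: 0.0005
```

```bash
python3 -c "
from h import *
o=snap('5')
cv2.imwrite('pics/s5z.png',cv2.resize(o['side']['color'][60:260,160:380],None,fx=2.8,fy=2.8,interpolation=cv2.INTER_CUBIC))
c=o['side']
print('lip mid/ends shut predicted px',[project(c,to_w(p)).round(1).tolist() for p in ((.04,-.177,.129),(-.085,-.177,.129),(.165,-.177,.129))])
for ce,st,m in blobs(c,(20,150,100),(32,255,255),60):print(ce,st)
for ce,st,m in blobs(o['top'],(20,150,100),(32,255,255),60):print('T',ce,st,to_s(depth(o['top'],*ce)).round(4))
"
```

```text
6.0167 [ 0.6544 -0.0424  0.2729] [-3.133e+00 -2.000e-03 -1.516e+00] S [ 0.0009 -0.1775  0.2729] [0.63 0.19 0.22] 0.00021985995408543824
lip mid/ends shut predicted px [[255.2, 160.7], [290.4, 171.7], [222.7, 150.6]]
[291.7 176.2] [283 170  19  11  99]
[187.1 220.1] [146 202  81  37 709]
T [190.3 150.2] [183 105  16  91 909] [0.0378 0.1768 0.1285]
T [326.7 174.9] [323 158   8  28 125] [-0.0574 -0.1826  0.1296]
T [283.8 207.9] [276 200  20  21 137] [-0.1402 -0.0555  0.2214]
```

View pics/s5z.png

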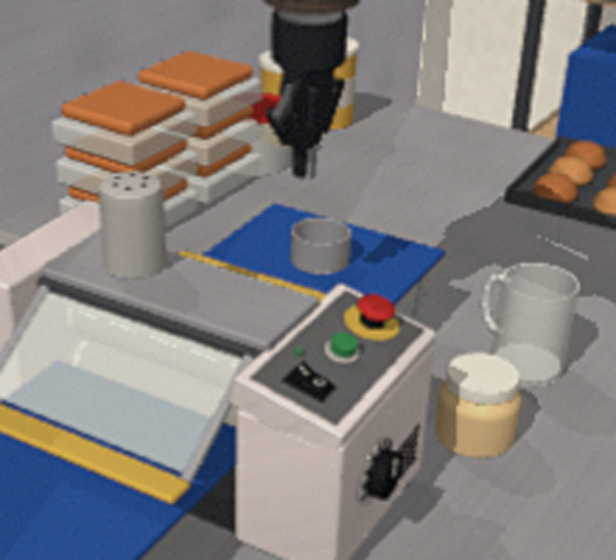

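View pics/top5.png

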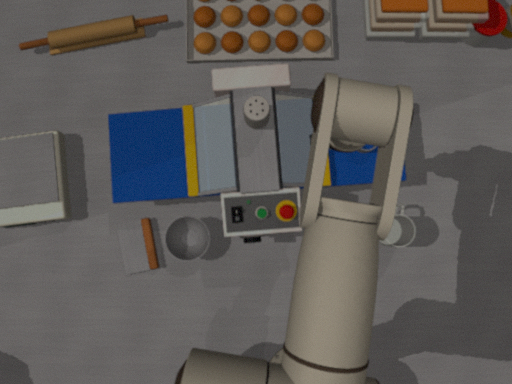

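The lip now sits at z 0.1296 against 0.129 expected, and the push ended on a hard stop at 27 N, so the guard is shut. Next is the rocker.

Emit:
{"op": "arm_command", "data": {
  "motion": [
    [[0,-30,17,0,0],[0,-30,17,0,0],[0,-30,17,0,0],[0,-30,17,0,0],[0,-30,17,0,0]]
  ]
}}

```text
t: 6.43
tool_pos: [0.5589, 0.104, 0.266]
tcp_rot: [3.141, 0.0, -1.516]
ft_force: [0.7, 0.9, 0.5]
opening: 0.0001
```

Emit:
{"op": "arm_command", "data": {
  "motion": [
    [[0,-30,17,0,0],[0,-30,17,0,0],[0,-29,16,0,0],[0,0,0,15,0],[0,0,0,0,0]]
  ]
}}

```text
t: 6.85
tool_pos: [0.5038, 0.1903, 0.2495]
tcp_rot: [3.14, -0.0, -1.514]
ft_force: [-0.5, -0.0, -1.9]
opening: 0.0001
```

```bash
python3 -c "
from h import *
o=snap('6')
cv2.imwrite('pics/s6z.png',cv2.resize(o['side']['color'][110:230,200:340],None,fx=5,fy=5,interpolation=cv2.INTER_CUBIC))
"
```

```text
6.95 [0.5052 0.1889 0.2511] [ 3.141 -0.    -1.516] S [-0.1354  0.0616  0.2511] [ 0.61 -0.53  0.18] 0.00011747836759496584
```

View pics/s6z.png

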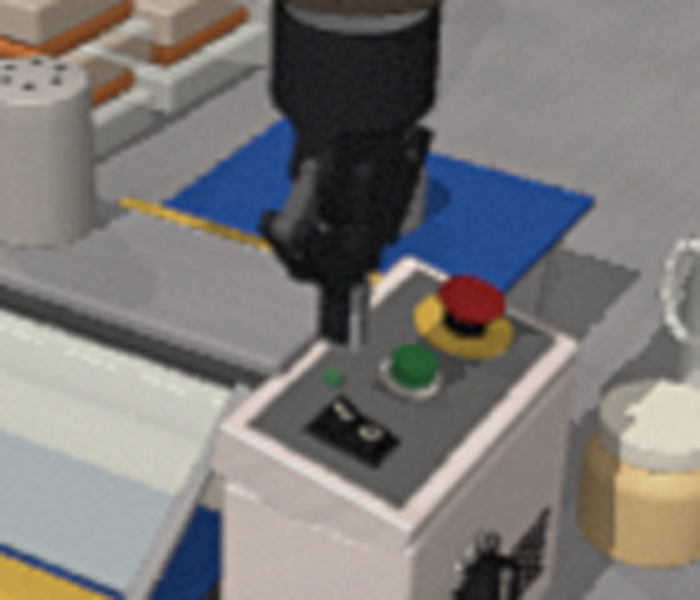

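Emit:
{"op": "arm_command", "data": {
  "motion": [
    [[0,0,-2,10,0],[0,0,0,10,0],[0,0,0,8,0],[0,0,0,3,0],[0,0,0,0,0]]
  ]
}}

```text
t: 7.37
tool_pos: [0.507, 0.1889, 0.2191]
tcp_rot: [3.14, -0.0, -1.517]
ft_force: [-0.3, -0.1, -0.2]
opening: -0.0001
```

```bash
python3 -c "
from h import *
o=snap('7')
cv2.imwrite('pics/s7z.png',cv2.resize(o['side']['color'][150:230,220:320],None,fx=7,fy=7,interpolation=cv2.INTER_CUBIC))
"
```

```text
7.4667 [0.5073 0.1892 0.2204] [ 3.141  0.    -1.516] S [-0.1332  0.0618  0.2204] [ 0.25 -0.09 -0.29] 0.0005165202648233739
```

View pics/s7z.png

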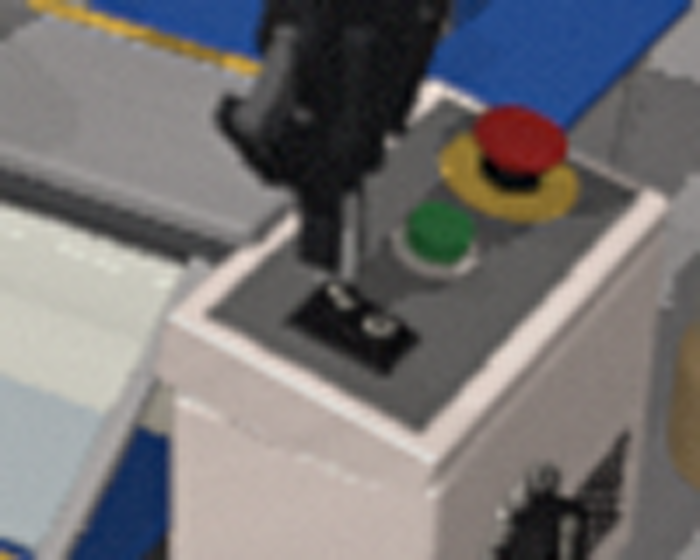

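Emit:
{"op": "arm_command", "data": {
  "motion": [
    [[0,0,0,3,0],[0,0,0,3,0],[0,0,0,2,0],[0,0,0,2,0],[0,0,0,0,0]]
  ]
}}

```text
t: 7.88
tool_pos: [0.5076, 0.1894, 0.2105]
tcp_rot: [-3.14, 0.0, -1.516]
ft_force: [1.9, 0.7, 3.0]
opening: -0.0002
```

Emit:
{"op": "arm_command", "data": {
  "motion": [
    [[0,0,0,1,0],[0,0,0,1,0],[0,0,0,1,0],[0,0,0,0,0],[0,0,0,0,0]]
  ]
}}

```text
t: 8.3
tool_pos: [0.5071, 0.1893, 0.2073]
tcp_rot: [3.141, 0.0, -1.516]
ft_force: [2.4, 0.3, 4.0]
opening: -0.0002
```

Contact and rocker motion at about 3–4 N, as specified. I'll press on to the stop.

Emit:
{"op": "arm_command", "data": {
  "motion": [
    [[0,0,0,1,0],[0,0,0,1,0],[0,0,0,1,0],[0,0,0,0,0],[0,0,0,0,0]]
  ]
}}

```text
t: 8.72
tool_pos: [0.5075, 0.1894, 0.2057]
tcp_rot: [-3.14, 0.0, -1.516]
ft_force: [-1.5, -1.4, 17.6]
opening: 0.0002
```

Emit:
{"op": "arm_command", "data": {
  "motion": [
    [[0,0,0,1,0],[0,0,0,0,0],[0,0,0,-5,0],[0,0,0,-20,0],[0,0,0,-30,0]]
  ]
}}

```text
t: 9.13
tool_pos: [0.5058, 0.1891, 0.2563]
tcp_rot: [3.136, -0.001, -1.516]
ft_force: [0.2, -0.3, 0.4]
opening: -0.0002
```

```bash
python3 -c "
from h import *
o=snap('8')
cv2.imwrite('pics/s8z.png',cv2.resize(o['side']['color'][150:230,220:320],None,fx=7,fy=7,interpolation=cv2.INTER_CUBIC))
"
```

```text
9.2333 [0.5079 0.1895 0.2621] [-3.137e+00  1.000e-03 -1.516e+00] S [-0.1326  0.0621  0.2621] [-0.24  0.72  0.14] -0.0003717232879227576
```

View pics/s8z.png

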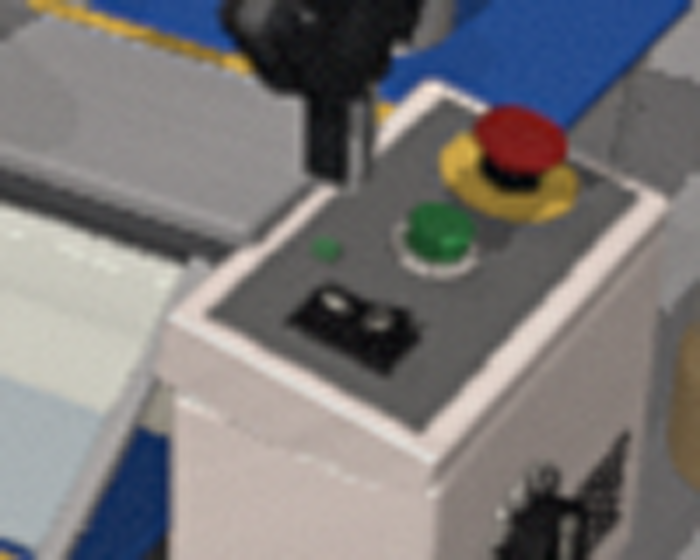

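Emit:
{"op": "arm_command", "data": {
  "motion": [
    [[0,21,5,0,0],[0,21,5,0,0],[0,20,5,0,0],[0,0,0,15,0],[0,0,0,15,0]]
  ]
}}

```text
t: 9.65
tool_pos: [0.4954, 0.1257, 0.2279]
tcp_rot: [-3.141, 0.0, -1.517]
ft_force: [1.0, 0.1, -0.9]
opening: 0.0003
```

```bash
python3 -c "
from h import *
o=snap('9')
cv2.imwrite('pics/s9z.png',cv2.resize(o['side']['color'][150:230,220:320],None,fx=7,fy=7,interpolation=cv2.INTER_CUBIC))
"
```

```text
9.75 [0.4944 0.1263 0.2257] [ 3.137 -0.    -1.516] S [-0.1496 -0.0003  0.2257] [0.03 0.28 0.55] 0.00010376817304578663
```

View pics/s9z.png

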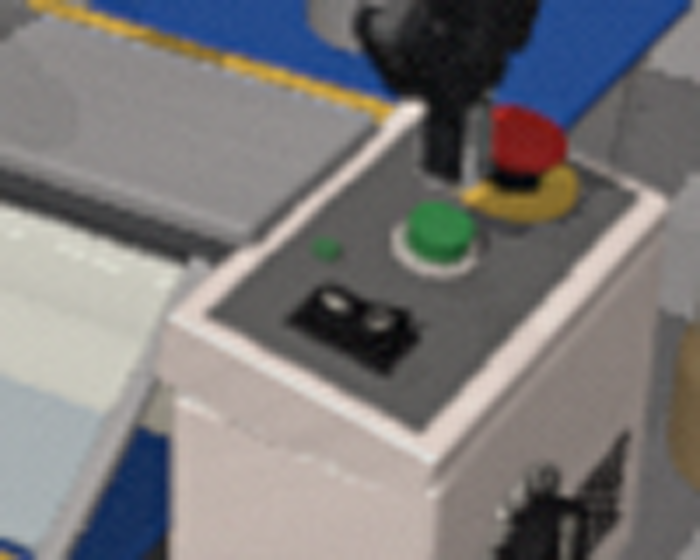

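Emit:
{"op": "arm_command", "data": {
  "motion": [
    [[0,0,-1,6,0],[0,0,0,4,0],[0,0,0,3,0],[0,0,0,1,0],[0,0,0,0,0]]
  ]
}}

```text
t: 10.17
tool_pos: [0.4966, 0.1268, 0.2143]
tcp_rot: [3.141, 0.0, -1.516]
ft_force: [-0.7, 0.2, 0.8]
opening: 0.0001
```

Emit:
{"op": "arm_command", "data": {
  "motion": [
    [[0,0,0,1,0],[0,0,0,1,0],[0,0,0,1,0],[0,0,0,0,0],[0,0,0,0,0]]
  ]
}}

```text
t: 10.58
tool_pos: [0.4966, 0.1266, 0.2113]
tcp_rot: [3.142, 0.0, -1.516]
ft_force: [-0.7, 0.9, -0.3]
opening: -0.0001
```

Emit:
{"op": "arm_command", "data": {
  "motion": [
    [[0,0,0,1,0],[0,0,0,1,0],[0,0,0,1,0],[0,0,0,0,0],[0,0,0,0,0]]
  ]
}}

```text
t: 11.0
tool_pos: [0.4967, 0.1266, 0.2085]
tcp_rot: [-3.141, 0.0, -1.516]
ft_force: [1.0, 0.7, 2.6]
opening: -0.0
```

Emit:
{"op": "arm_command", "data": {
  "motion": [
    [[0,0,0,1,0],[0,0,0,1,0],[0,0,0,1,0],[0,0,0,0,0],[0,0,0,0,0]]
  ]
}}

```text
t: 11.42
tool_pos: [0.4967, 0.1266, 0.2054]
tcp_rot: [-3.141, 0.0, -1.516]
ft_force: [1.9, -0.0, 5.3]
opening: 0.0002
```

Emit:
{"op": "arm_command", "data": {
  "motion": [
    [[0,0,0,1,0],[0,0,0,1,0],[0,0,0,0,0],[0,0,0,0,0],[0,0,0,0,0]]
  ]
}}

```text
t: 11.83
tool_pos: [0.4969, 0.1267, 0.2043]
tcp_rot: [-3.14, 0.0, -1.516]
ft_force: [-0.7, -0.3, 15.6]
opening: 0.0001
```

The button reached its hard stop, with the force jumping to 15.6 N. I'll release it and back off.

Emit:
{"op": "arm_command", "data": {
  "motion": [
    [[0,0,0,0,0],[0,0,0,-4,0],[0,0,0,-15,0],[0,0,0,-25,0],[0,0,0,-35,0]]
  ]
}}

```text
t: 12.25
tool_pos: [0.4954, 0.1265, 0.2808]
tcp_rot: [3.136, -0.0, -1.516]
ft_force: [1.2, 0.2, 0.2]
opening: -0.0001
```

Emit:
{"op": "arm_command", "data": {
  "motion": [
    [[0,0,0,-35,0],[0,0,30,0,0],[0,0,30,0,0],[0,0,30,0,0],[0,0,0,0,0]]
  ]
}}

```text
t: 12.67
tool_pos: [0.403, 0.1217, 0.3179]
tcp_rot: [3.142, 0.0, -1.515]
ft_force: [-0.3, -0.2, 0.1]
opening: -0.0002
```

```bash
python3 -c "
from h import *
o=snap('10')
cv2.imwrite('pics/s10z.png',cv2.resize(o['side']['color'][90:240,180:370],None,fx=4,fy=4,interpolation=cv2.INTER_CUBIC))
for n in ('side','top'):
  for k,lo,hi in(('g',(45,80,40),(85,255,255)),('r',(0,180,80),(5,255,255)),('y',(20,150,100),(32,255,255))):
    for ce,st,m in blobs(o[n],lo,hi,30):
      p=depth(o[n],*ce); print(n,k,ce,st[4],None if p is None else to_s(p).round(4))
"
```

```text
12.7667 [0.406  0.1217 0.3175] [-3.141  0.    -1.516] S [-0.238   0.      0.3175] [ 0.75 -0.1   0.73] -2.8793829869283606e-05
side g [282.4 182.6] 64 [-0.1483  0.006   0.2102]
side r [256.2  98.6] 89 [ 0.3482 -0.7039  0.1008]
side r [293.9 169.8] 82 [-0.1502 -0.0551  0.2181]
side y [279.1  84.4] 48 [ 0.3381 -0.902   0.111 ]
side y [262.2  89.8] 74 [ 0.367  -0.7895  0.1121]
side y [273.9 104. ] 79 [ 0.3571 -0.8936  0.01  ]
side y [291.8 176.2] 96 [-0.1471 -0.0517  0.1989]
side y [187.  220.1] 711 [0.0318 0.1771 0.1273]
top g [261.3 212.9] 67 [-0.1478  0.0005  0.2111]
top r [493.2  20. ] 541 [ 0.362  -0.7182  0.1005]
top r [286.3 211.4] 121 [-0.1492 -0.0611  0.2195]
top y [321.2 140.2] 928 [ 0.0375 -0.1764  0.1281]
top y [190.3 150.3] 906 [0.0375 0.1768 0.1285]
top y [285.  208.5] 157 [-0.142  -0.0583  0.2223]
```

View pics/s10z.png

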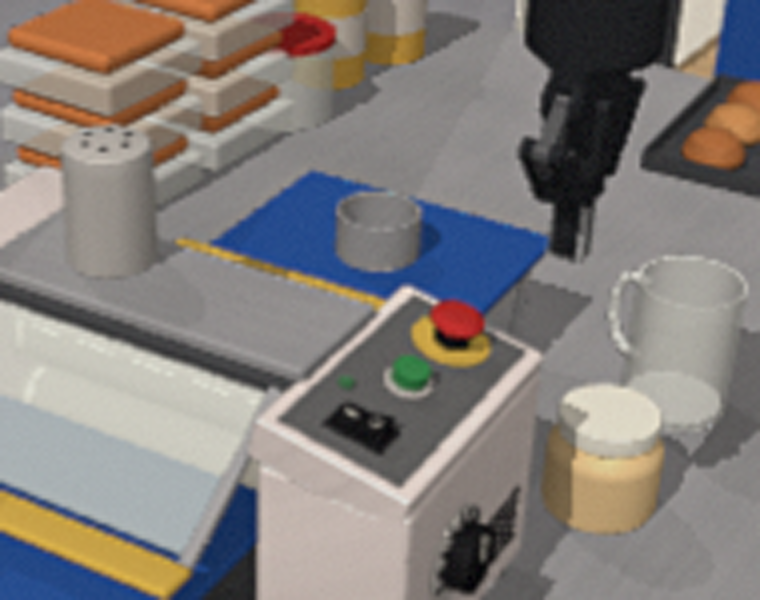

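View pics/top10.png

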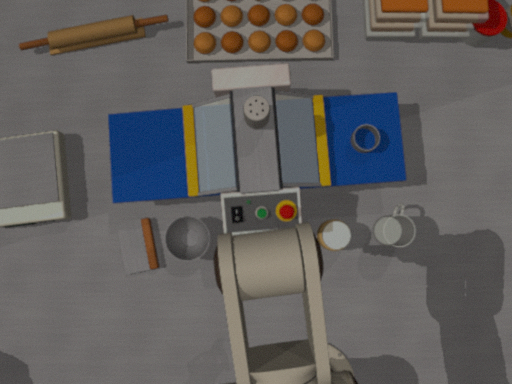

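The side view shows the green button back out (410,372 zoomed) and the rocker with its far half flat. The top view shows the right lip at (321,140) matching the fixed left lip (z 0.128), and nothing else has moved. The robot is clear, so I'll hand in.

```bash
python3 -c "
from cell import job
print(job.job_done())"
```

```text
the job is handed in; nothing more can be done
None
```

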